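# Clamp a fingerprint tile in its holder

## Robot

A 6-joint arm with a two-finger parallel gripper is mounted at the origin on the work surface. World frame = base frame: x ahead of the robot, y to its left, z up, the work surface at z = 0. Lengths are in m, angles in rad, forces in N, time in s.
With the tool pointing down it reaches from about 0.35 to 0.775 m from the base axis. Payload 7.3 kg.
Tool frame: the origin (TCP) lies midway between the tips of the shut fingers; the grasp point (between the pads) lies arm.grasp_offset behind it (arm.grasp_offset is the distance from the TCP to the grasp point, in m); z points along the fingers, y is the direction in which the jaws open and shut (so a half turn about z gives the same grasp; the last joint's range is limited). The gripper opens to 92 mm and grips with 3 to 60 N. Pads are 19 mm wide; open, the fingers measure 130 mm over their backs; the gripper's body (75 mm by 190 mm) begins 47 mm behind the grasp point.
Start: joints at [1.083, 0.342, 1.524, -0, 1.275, -0.146], TCP at [0.176, 0.495, 0.204] pointing down, gripper open.
Joint ranges: [-2.53, 2.53], [-0.77, 2.02], [0.04, 2.7], [-1, 4.14], [0.28, 2.66], [-3.11, 3.11]. Speed limits (rad/s): [2.57, 2.57, 3.14, 3.14, 3.14, 3.14].

## Interface

Orientations are given as a unit quaternion [w, x, y, z].
In Python, from station import monitor, cams, job_done, finder, arm gives the robot as it stands.
- The arm moves only by the tool move_arm, never from a script. Its argument "commands" is a list of rows, each a list of 7 numbers: the closure, from 0 (fully open) to 1 (shut), then the shift along the tool's x, y, z in mm, then the turn, a rotation vector about the tool's x, y, z in rad. A call has 1 to 8 rows; each row shifts and turns the commanded pose from where the row before left it, along the tool's axes as they then stand; what a row does not reach is not made up. A row lasts 1/8 s, in which the tool goes at most 62.5 mm and 10.7 degrees, less where a joint would pass 70% of its speed; a pose out of reach is approached as far as the arm can. A call with a gripper value outside its range is refused whole. The fingers move at their own pace and stop on an object; "grip_force" is the grip in N (left out, the last holds). Time passes only in rows, so rows that do not move let the fingers close. It gives the time, the measured TCP pose, the force and the opening at its end, in the units of the state.
- monitor.get_obs(): the state, without advancing time (a new reading comes with each control period).
- cams.snapshot(name): name is "side" or "top"; returns the picture (480x640x3 uint8, red, green, blue); there is no depth.
- cams.calibration(name): a dict with "vfov" (degrees; the focal length in pixels is half the picture's height over the tangent of half this angle, whatever the lens; pixels are square), "cx", "cy" (the principal point, pixels), "extrinsics" (4x4, takes a point from world to camera coordinates). Camera axes: x right, y down, z forward; pixel columns grow to the right and rows downward; lengths in m; the calibration is good to about 2 mm. A picture is of the moment at which its call begins. calibration takes no time and is no camera call.
- job_done(): hands the job in, once; it reports no verdict.
Trained networks look in the newest picture that a camera, given by its name, has taken for a name from the list of things; names that differ only in an ending like _2 or _b are one class to them, and where a whole thing is asked for, a point or a joint stands for the part that bears it (a point fixed in the world has none). Each returns a list of dicts, best first, with "p" (0 to 1); they miss things now and then, are a little off and sometimes report something else, mostly with a low value. They report only what shows in the picture. A call takes as long as a camera call. They do not tell look-alikes from the thing itself.
- finder.recognise(label, camera): "point" ([x, y, z] in m, in world coordinates, good to about 4 mm: the middle of the surface that is visible of it).
- finder.spot_point(label, camera): "point" ([x, y, z] in m, in world coordinates, good to about 4 mm: a listed point, or the origin of a listed thing).
The state is a dict: "clock": time; "q": joint angles; "dq": joint speeds; "joint_efforts": joint torques, N m; "position": TCP position; "ee_rot": TCP orientation; "contact_force": force on the tool from outside, world axes, zero at the start; "wrist_torque": the same for the moment, N m; "opening": finger opening in m.
Only numpy, scipy, OpenCV 4.12 (cv2) and the standard library are available. Lean on these libraries where they do the work, as an engineer would, in place of code of your own. Each camera call takes 0.05 s, during which the arm holds its last target. There are 200 camera calls.

## Task

Push the white ceramic fingerprint tile along its channel until it is fully home against the end stop. Then press the clamp's rubber-covered lever down past its dead point until it snaps into lock and the rubber foot holds the tile. Push with the fingertips only: do not pick up or lift the tile, and leave the loupe, the ink jar and the ink roller where they are.

Things in the scene. Friction and masses are not known exactly. Their poses are not given: they have to be found in the camera images.
- holder: Fixed aluminium tile holder. Bed 220 (x) x 160 (y) x 12 mm; origin on the desk under the channel's centre line; bed spans x -110..110, y -53..107, top at z = 12 mm. x points along the channel to the end stop, y to the clamp's side, z up. Guide rails: inner faces at y = +-37 mm, 10 mm tall above the bed, x -40..90. The channel's open end is at -x.
- stop_face (a point): Centre of the end stop's face, at x = 90, y = 0, z = 19 mm in the holder frame; the stop stands 18 mm above the bed.
- tile: Loose white ceramic tile with a dark inked print, 120 (x) x 70 (y) x 14 mm, 0.2 to 0.4 kg; origin at the centre of its underside, axes about parallel to the holder's. It lies on the bed between the rails (2 mm play each side), 30 to 50 mm short of the stop. Home: front edge on the stop, its origin at x = 30 and rear edge at x = -30 mm in the holder frame. Slides with 1 to 5 N.
- lever (a joint): Clamp lever angle, rad: 0 = open, sloping up 57 deg above level and away from the channel (to holder +y); 0.65 = dead point; 1.0 = lock stop, lever level. It swings in the holder's y-z plane. A spring throws it back open before the dead point, into lock beyond it. A push square to the lever at the pad takes up to 9 N near open, less towards the dead point; follow it to 0.85 or more.
- lever_hinge (a point): The lever's fixed hinge axis (parallel to holder x), at x = 55, y = 78, z = 62 mm in the holder frame. The bracket's two cheeks stand up to 71 mm above the desk.
- lever_pad (a point): Point to press: middle of the upper face of the lever's black rubber grip, 95 mm from the hinge along the lever, 7 mm above its centre line. The grip is a flat bar 28 mm wide (holder x), 14 mm thick, from 55 to 125 mm from the hinge. At lock this point is at x = 55, y = 173, z = 69 mm in the holder frame. Free space lies beneath the grip.
- foot: Sprung rubber foot (18 mm dia.) on the clamp's bar, which turns with the lever; origin where its spindle meets the bar, 68 mm from the hinge. Open: the bar stands 46 deg up towards the channel, up to 125 mm above the desk. Locked: the bar is level and the foot presses the tile with some 2 N, 10 mm to the clamp side of the channel's centre line, 35 mm from the stop.
- loupe: Bystander: black stand loupe, 48 mm dia. x 54 mm tall, loose on the desk on the holder's -y side; origin at the centre of its underside.
- ink_jar: Bystander: amber glass jar with black cap, 52 mm dia. x 55 mm tall, loose on the desk on the holder's +y side near its open end; origin at the centre of its underside.
- roller: Bystander: ink roller with wooden handle, 140 mm long, up to 28 mm tall, lying loose beyond the end stop; origin near its middle on the desk, x from the handle towards the roller.
There are look-alikes about, which are no part of the job. Of the things like the tile, leave any that is turquoise; of the rest the larger one is meant.

How it is judged:
By the outcome, as a careful person would: the job done as asked, in the order asked, and still so for the second after the job is handed in, with the robot touching nothing.
It also fails if it takes over 48 s, if anything falls off the work surface, if the arm or the gripper's body presses on something with over 40 N, if the wrist force passes 120 N, or if a joint passes its speed limit or range.

## Working session

There is one attempt and no reset: what is moved stays moved. The work goes in short steps, Python scripts to look and compute and a tool call to move; the robot and the scene stay as the last step left them, time stands still between calls to the robot, and variables do not carry over. Pictures are saved under pics/ and viewed, about 8 in all and at most 12, crops included, and the job is handed in when it is done.

Besides the shell and the picture viewer there is one more tool, called after "Emit:" as name(argument=value, ...) on one line, values as JSON. move_arm: Moves the arm, as the interface text tells. Its arguments: {"type":"object","properties":{"commands":{"type":"array"},"grip_force":{"type":"number"}},"required":["commands"]}

```bash
mkdir -p pics; cat > h.py <<'E'
import numpy as np, cv2
from station import monitor, cams, job_done, finder, arm
def snap(c,f=None):
    im=cams.snapshot(c)
    if f: cv2.imwrite('pics/'+f,im[:,:,::-1])
    return im
def proj(c,P):
    k=cams.calibration(c);E=np.array(k['extrinsics']);f=240/np.tan(np.radians(k['vfov'])/2)
    p=E[:3,:3]@np.array(P,float)+E[:3,3];return np.round([k['cx']+f*p[0]/p[2],k['cy']+f*p[1]/p[2]],1)
def ray(c,uv,z):
    k=cams.calibration(c);E=np.array(k['extrinsics']);f=240/np.tan(np.radians(k['vfov'])/2)
    d=E[:3,:3].T@np.array([(uv[0]-k['cx'])/f,(uv[1]-k['cy'])/f,1]);o=-E[:3,:3].T@E[:3,3]
    return o+d*(z-o[2])/d[2]
E
python3 - <<'E'
from h import *
for c in('top','side'):
    snap(c,c+'0.png')
    for n in('holder','stop_face','tile','lever_hinge','lever_pad','foot','loupe','ink_jar','roller'):
        for r in finder.spot_point(n,c)[:4]: print(c,n,round(r['p'],2),np.round(r['point'],3),proj(c,r['point']))
o=monitor.get_obs();print(o['clock'],o['position'],o['ee_rot'],o['contact_force'],o['opening'],arm.grasp_offset)
for c in('top','side'): k=cams.calibration(c);E=np.array(k['extrinsics']);print(c,k['vfov'],-E[:3,:3].T@E[:3,3],E[:3,:3].round(2).tolist())
E
```

```text
top stop_face 0.97 [ 0.618 -0.001  0.019] [316.6 194.7]
top stop_face 0.51 [0.579 0.025 0.113] [300.3 203.5]
top tile 0.9 [ 0.311 -0.149  0.001] [396.2 357.6]
top tile 0.85 [ 0.5   -0.197 -0.002] [419.  256.8]
top tile 0.77 [ 0.511 -0.024  0.01 ] [328.6 250.1]
top tile 0.23 [0.56  0.114 0.152] [245.5 209.5]
top lever_hinge 0.66 [0.573 0.069 0.062] [277.8 212.9]
top lever_pad 0.7 [0.559 0.113 0.148] [246.3 210.9]
top foot 0.6 [0.578 0.022 0.113] [301.9 203.9]
top loupe 0.92 [ 0.615 -0.145  0.   ] [390.3 197.9]
top ink_jar 0.57 [ 0.39   0.176 -0.001] [223.3 314.1]
top ink_jar 0.43 [0.578 0.022 0.11 ] [302.  204.6]
top roller 0.62 [ 0.705  0.017 -0.   ] [307.9 154.2]
side holder 0.64 [ 0.534 -0.022  0.002] [326.1 264.7]
side stop_face 0.37 [0.389 0.174 0.002] [324.8 406.9]
side tile 0.93 [ 0.501 -0.199 -0.002] [396.  215.6]
side tile 0.9 [ 0.512 -0.025  0.016] [337.8 264.6]
side tile 0.59 [ 0.309 -0.148  0.001] [479.8 281.4]
side lever_hinge 0.57 [0.571 0.07  0.064] [271. 266.]
side lever_pad 0.97 [0.56  0.111 0.144] [251.2 252.8]
side foot 0.48 [0.581 0.024 0.11 ] [283.8 225.1]
side loupe 0.59 [ 0.616 -0.145  0.   ] [330.9 205.4]
side loupe 0.25 [0.558 0.11  0.141] [253.  254.4]
side ink_jar 0.96 [0.388 0.175 0.002] [325.2 408.6]
side ink_jar 0.68 [ 0.62  -0.003  0.016] [280.9 243.2]
side roller 0.77 [ 0.705  0.019 -0.   ] [238.3 235.2]
1.0 [0.17594803 0.49466889 0.20444616] [7.11318316e-06 1.70069804e-01 9.85432017e-01 5.10111336e-05] [ 0.19949362 -0.68499905 -0.00630646] 0.09198532006332746 0.0188
top 49.714516572894766 [ 0.37781639 -0.02232981  0.98904052] [[0.0, -1.0, -0.02], [-0.99, 0.0, -0.15], [0.15, 0.02, -0.99]]
side 57.716711862966854 [0.25753224 0.34718754 0.59461991] [[-0.8, -0.6, -0.0], [-0.45, 0.6, -0.66], [0.4, -0.53, -0.75]]
```

View pics/top0.png

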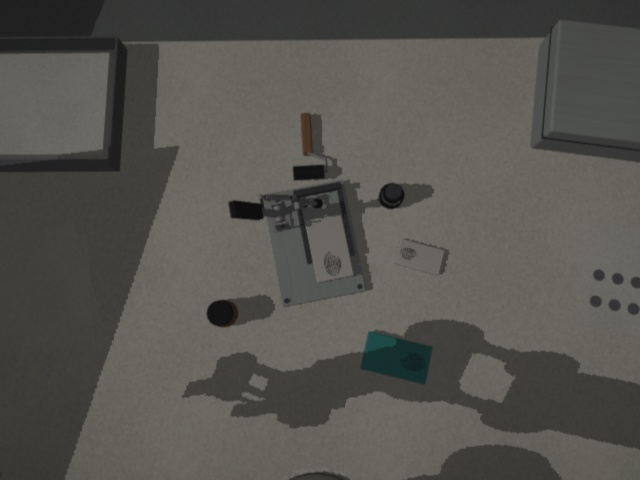

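View pics/side0.png

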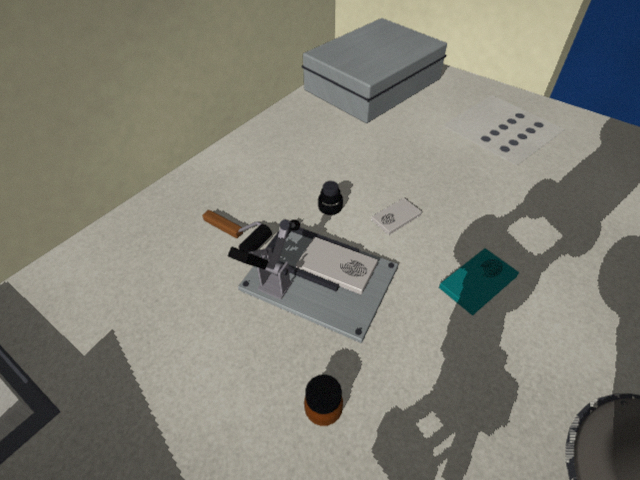

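The top view shows three tile-like things: the white one in the channel at (328,250), a small white one on the desk at (419,256) and a turquoise one at (397,357). The one in the channel fits, since it is not turquoise and is the larger white one. I'll confirm it in a crop that also gives me the bed corners.

```bash
python3 - <<'E'
from h import *
im=cv2.imread('pics/top0.png')[170:315,225:455]
im=cv2.convertScaleAbs(cv2.resize(im,None,fx=3.4,fy=3.4,interpolation=cv2.INTER_CUBIC),alpha=1.5)
cv2.imwrite('pics/crop1.png',im)
E
```

```text
(no output)
```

View pics/crop1.png

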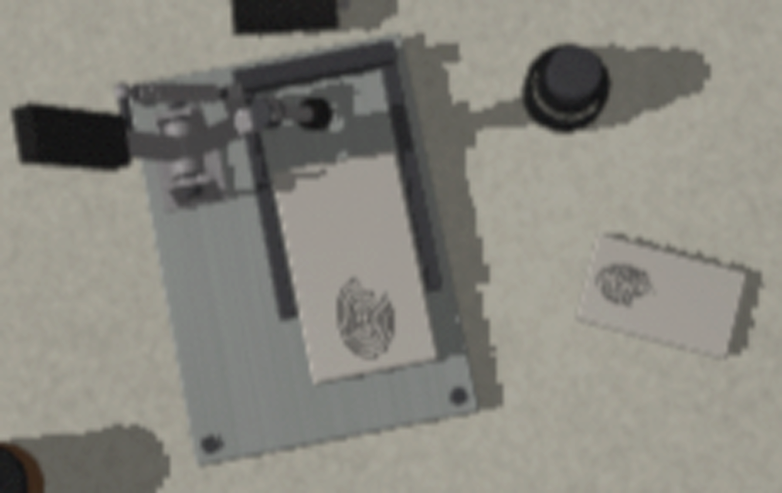

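The crop shows the white tile between the dark rails, clearly larger than the small white one on the desk, so it is the one meant. Its rear corners are at crop (315,384) and (436,358). Next I fit the holder pose.

```bash
python3 - <<'E'
from h import *
from scipy.optimize import least_squares
px=lambda u,v:np.array([225+(u+.5)/3.4-.5,170+(v+.5)/3.4-.5])
pts=[((-.110,.107,.012),px(202,464),'top'),((-.110,-.053,.012),px(475,407),'top'),((.110,.107,.012),px(122,88),'top')]
fin=[((.09,0,.019),(.618,-.001,.019)),((.055,.078,.062),(.572,.0695,.063))]
def T(p,q): c,s=np.cos(p[2]),np.sin(p[2]);return np.array([p[0]+c*q[0]-s*q[1],p[1]+s*q[0]+c*q[1],q[2]])
def res(p):
    r=[(proj(c,T(p,q))-uv)/1.0 for q,uv,c in pts]+[(T(p,q)-np.array(w))[:2]/.004 for q,w in fin]
    return np.concatenate(r)
s=least_squares(res,[.53,-.015,.15],diff_step=1e-3);p=s.x;print('holder',p,np.degrees(p[2]),s.fun.round(1))
np.save('pose.npy',p)
c,si=np.cos(p[2]),np.sin(p[2])
for uv in[(315,384),(436,358),(278,195),(392,153)]:
    w=ray('top',px(*uv),.026);d=w[:2]-p[:2];print('tile corner',w.round(3),np.round([c*d[0]+si*d[1],-si*d[0]+c*d[1]],4))
a=np.radians(57);L=lambda th:(.055,.078+.095*np.cos(np.radians(57)-th*np.radians(57))-.007*np.sin(np.radians(57)*(1-th)),.062+.095*np.sin(np.radians(57)*(1-th))+.007*np.cos(np.radians(57)*(1-th)))
for th in(0,.65,.85,1): print('pad',th,T(p,L(th)).round(3))
for q in[(-.16,0,.05),(-.03,0,.02),(.055,.2,.1)]: print(q,T(p,q).round(3),np.linalg.norm(T(p,q)[:2]).round(3))
E
```

```text
holder [ 0.53246299 -0.01754139  0.18687334] 10.707053610737004 [-4.   0.3 -0.5  1.2 -0.  -1.3  0.7  0.   0.  -0. ]
tile corner [ 0.448 -0.003  0.026] [-0.0801  0.0301]
tile corner [ 0.462 -0.069  0.026] [-0.0784 -0.0376]
tile corner [0.553 0.018 0.026] [0.027  0.0309]
tile corner [ 0.577 -0.046  0.026] [ 0.0384 -0.0358]
pad 0 [0.563 0.114 0.145]
pad 0.65 [0.556 0.155 0.101]
pad 0.85 [0.555 0.161 0.083]
pad 1 [0.554 0.163 0.069]
(-0.16, 0, 0.05) [ 0.375 -0.047  0.05 ] 0.378
(-0.03, 0, 0.02) [ 0.503 -0.023  0.02 ] 0.504
(0.055, 0.2, 0.1) [0.549 0.189 0.1  ] 0.581
```

```bash
sed -i 's/return np.round(\(\[k.*\]\),1)/return np.array(\1)/' h.py; python3 - <<'E'
from h import *
from scipy.optimize import least_squares
px=lambda u,v:np.array([225+(u+.5)/3.4-.5,170+(v+.5)/3.4-.5])
pts=[((-.110,.107,.012),px(202,464),'top'),((-.110,-.053,.012),px(475,407),'top'),((.110,.107,.012),px(122,88),'top'),
 ((-.110,.107,.012),(361,338.5),'side'),((-.110,-.053,.012),(397.5,265),'side'),((.110,.107,.012),(239.5,288),'side')]
fin=[((.09,0,.019),(.618,-.001,.019)),((.055,.078,.062),(.572,.0695,.063))]
def T(p,q): c,s=np.cos(p[2]),np.sin(p[2]);return np.array([p[0]+c*q[0]-s*q[1],p[1]+s*q[0]+c*q[1],q[2]])
def res(p):
    return np.concatenate([(proj(c,T(p,q))-uv) for q,uv,c in pts]+[(T(p,q)-np.array(w))[:2]/.004 for q,w in fin])
s=least_squares(res,[.53,-.015,.15],loss='soft_l1');p=s.x;print('holder',p,np.degrees(p[2]),res(p).round(1))
np.save('pose.npy',p)
c,si=np.cos(p[2]),np.sin(p[2])
for uv in[(315,384),(436,358),(278,195),(392,153)]:
    w=ray('top',px(*uv),.026);d=w[:2]-p[:2];print('tile corner',w.round(3),np.round([c*d[0]+si*d[1],-si*d[0]+c*d[1]],4))
for q in[(-.16,0,.05),(-.03,0,.02),(.055,.173,.069),(.055,.124,.145),(.055,.2,.1)]: print(q,T(p,q).round(4),np.linalg.norm(T(p,q)[:2]).round(3))
E
```

```text
holder [ 0.53281013 -0.01858077  0.20364553] 11.668029495576802 [-2.3  0.9  0.9  0.4 -0.3 -0.5  0.9  0.7  0.1 -2.7 -3.2 -1.4  0.7  0.2
 -0.3 -0.1]
tile corner [ 0.448 -0.003  0.026] [-0.0797  0.0325]
tile corner [ 0.462 -0.069  0.026] [-0.0791 -0.0352]
tile corner [0.553 0.018 0.026] [0.0273 0.0316]
tile corner [ 0.577 -0.046  0.026] [ 0.0377 -0.0354]
(-0.16, 0, 0.05) [ 0.3761 -0.0509  0.05  ] 0.38
(-0.03, 0, 0.02) [ 0.5034 -0.0246  0.02  ] 0.504
(0.055, 0.173, 0.069) [0.5517 0.162  0.069 ] 0.575
(0.055, 0.124, 0.145) [0.5616 0.114  0.145 ] 0.573
(0.055, 0.2, 0.1) [0.5462 0.1884 0.1   ] 0.578
```

Emit:
move_arm(commands=[[1,0,0,0,0,0,-0.137],[1,0,0,0,0,0,-0.137],[1,0,0,0,0,0,-0.137],[1,0,0,0,0,0,-0.135],[1,-11,-48,0,0,0,0],[1,-11,-48,0,0,0,0],[1,-11,-48,0,0,0,0],[1,-11,-48,0,0,0,0]], grip_force=20)

```text
clock: 2.0
position: [0.2585, 0.3142, 0.2046]
ee_rot: [0.0, -0.102, 0.995, 0.0]
contact_force: [1.7, -0.2, -0.3]
opening: 0.0163
```

Emit:
move_arm(commands=[[1,-11,-48,0,0,0,0],[1,-11,-48,0,0,0,0],[1,-11,-48,0,0,0,0],[1,-11,-48,0,0,0,0],[1,-11,-48,0,0,0,0],[1,-11,-48,0,0,0,0],[1,-11,-48,0,0,0,0],[1,0,0,0,0,0,0]])

```text
clock: 3.0
position: [0.4026, -0.0003, 0.2044]
ee_rot: [0.0, -0.1, 0.995, -0.0]
contact_force: [-0.6, 1.0, -0.1]
opening: 0.0002
```

```bash
cat >> h.py <<'E'
from scipy.spatial.transform import Rotation as Ro
def where():
    p=np.load('pose.npy');o=monitor.get_obs();w=np.array(o['position']);c,s=np.cos(p[2]),np.sin(p[2]);d=w[:2]-p[:2]
    R=Ro.from_quat(np.array(o['ee_rot'])[[1,2,3,0]]).as_matrix()
    f=o['contact_force']
    print('t',round(o['clock'],2),'holder mm',(1e3*np.array([c*d[0]+s*d[1],-s*d[0]+c*d[1],w[2]])).round(1),'toolx yaw',np.degrees(np.arctan2(R[1,0],R[0,0])).round(1),'zaxis',R[:,2].round(3),'F h',np.round([c*f[0]+s*f[1],-s*f[0]+c*f[1],f[2]],1),'open',round(o['opening'],4))
E
python3 -c "
from h import *
where()"
```

```text
t 3.0 holder mm [-123.8   44.2  204.4] toolx yaw -168.6 zaxis [ 0. -0. -1.] F h [-0.4  1.1 -0.1] open 0.0002
```

Emit:
move_arm(commands=[[1,3,-15,45,0,0,0],[1,3,-15,45,0,0,0],[1,0,-15,45,0,0,0],[1,0,0,30,0,0,0],[1,0,0,18,0,0,0],[1,0,0,0,0,0,0]])

```text
clock: 3.75
position: [0.4037, -0.042, 0.0207]
ee_rot: [-0.001, -0.102, 0.995, 0.001]
contact_force: [0.2, 0.5, 0.3]
opening: 0.0005
```

```bash
python3 - <<'E'
from h import *
where(); a=snap('top');b=snap('side')
im=np.hstack([cv2.resize(a[160:320,220:380],None,fx=2.5,fy=2.5),cv2.resize(b[200:360,220:380],None,fx=2.5,fy=2.5)])
cv2.imwrite('pics/c2.png',cv2.convertScaleAbs(im[:,:,::-1],alpha=1.4))
E
```

```text
t 3.75 holder mm [-131.2    3.2   20.7] toolx yaw -168.3 zaxis [-0.003  0.001 -1.   ] F h [0.3 0.4 0.3] open 0.0005
```

View pics/c2.png

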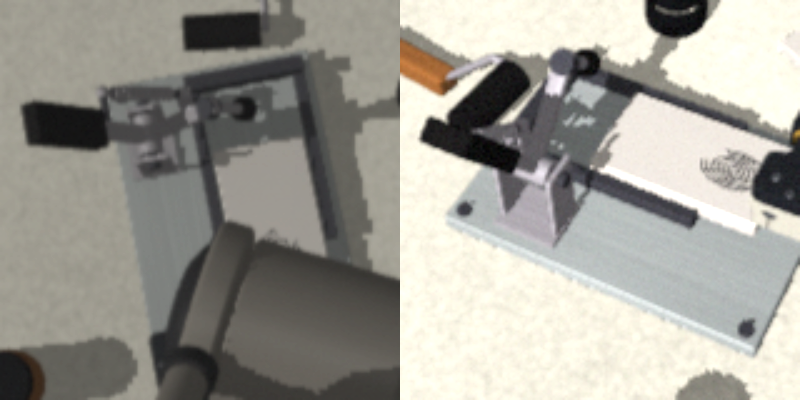

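The side crop shows the fingers behind the tile's rear edge, around crop (780,180), with nothing touching yet. I'll approach and push slowly.

Emit:
move_arm(commands=[[1,-14,-4,0,0,0,0],[1,-12,0,0,0,0,0],[1,-8,0,0,0,0,0],[1,-6,0,0,0,0,0],[1,-6,0,0,0,0,0],[1,-6,0,0,0,0,0]])

```text
clock: 4.6
position: [0.4567, -0.0363, 0.0214]
ee_rot: [-0.0, -0.102, 0.995, 0.0]
contact_force: [-0.1, -0.3, 0.4]
opening: 0.0002
```

```bash
python3 -c "
from h import *
where()"
```

```text
t 4.6 holder mm [-78.1  -2.   21.4] toolx yaw -168.3 zaxis [-0.  0. -1.] F h [-0.2 -0.3  0.4] open 0.0002
```

Emit:
move_arm(commands=[[1,-6,0,0,0,0,0],[1,-6,0,0,0,0,0],[1,-4,0,0,0,0,0]])

```text
clock: 4.97
position: [0.4725, -0.0332, 0.0214]
ee_rot: [0.0, -0.102, 0.995, 0.0]
contact_force: [0.0, -0.1, -0.3]
opening: 0.0005
```

```bash
python3 - <<'E'
from h import *
where(); a=snap('top');b=snap('side')
im=np.hstack([cv2.resize(a[160:320,220:380],None,fx=2.5,fy=2.5),cv2.resize(b[200:360,250:410],None,fx=2.5,fy=2.5)])
cv2.imwrite('pics/c3.png',cv2.convertScaleAbs(im[:,:,::-1],alpha=1.4))
E
```

```text
t 4.97 holder mm [-62.   -2.1  21.4] toolx yaw -168.3 zaxis [ 0.  0. -1.] F h [ 0.  -0.1 -0.3] open 0.0005
```

View pics/c3.png

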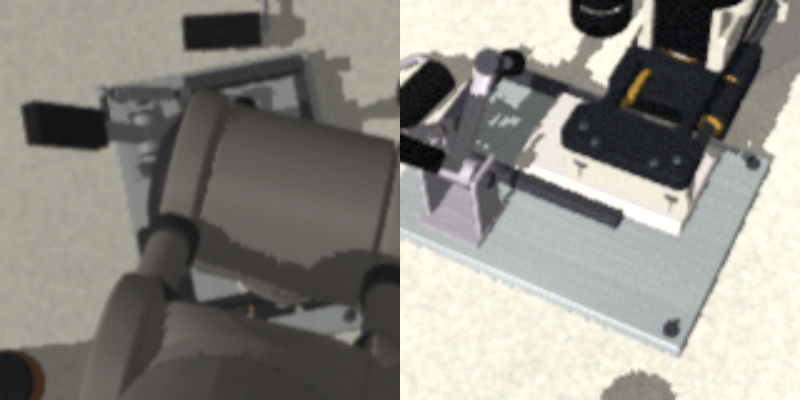

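```bash
python3 - <<'E'
from h import *
p=np.load('pose.npy')
def T(q): c,s=np.cos(p[2]),np.sin(p[2]);return np.array([p[0]+c*q[0]-s*q[1],p[1]+s*q[0]+c*q[1],q[2]])
cr=lambda uv:((uv-np.array([250,200]))*2.5+[400,0]).round()
o=monitor.get_obs();print('tcp',cr(proj('side',o['position'])))
for n,u in[('rear left top',(685,218)),('rear right top',(718,153))]:
    w=ray('side',((u[0]-400)/2.5+250,u[1]/2.5+200),.026);d=w[:2]-p[:2];c,s=np.cos(p[2]),np.sin(p[2]);print(n,c*d[0]+s*d[1],-s*d[0]+c*d[1])
for z in(.021,.04,.066,.09):
    for x in(-.0815,-.0625,-.0435): 
        print(z,x,[cr(proj('side',T((x,y,z)))).tolist() for y in(-.021,.017)])
for n in('tile',):
    for r in finder.recognise(n,'side')[:3]+finder.spot_point(n,'side')[:3]: print(r['p'],r['point'])
E
```

```text
tcp [676. 177.]
rear left top -0.0805517319245669 0.028588454764766704
rear right top -0.0806665295599935 -0.02946298160696767
0.021 -0.0815 [[714.0, 167.0], [693.0, 210.0]]
0.021 -0.0625 [[687.0, 157.0], [665.0, 199.0]]
0.021 -0.0435 [[661.0, 148.0], [638.0, 189.0]]
0.04 -0.0815 [[716.0, 149.0], [695.0, 192.0]]
0.04 -0.0625 [[689.0, 140.0], [667.0, 182.0]]
0.04 -0.0435 [[663.0, 130.0], [639.0, 171.0]]
0.066 -0.0815 [[720.0, 124.0], [698.0, 167.0]]
0.066 -0.0625 [[692.0, 114.0], [669.0, 156.0]]
0.066 -0.0435 [[665.0, 104.0], [641.0, 146.0]]
0.09 -0.0815 [[724.0, 99.0], [701.0, 142.0]]
0.09 -0.0625 [[695.0, 89.0], [671.0, 131.0]]
0.09 -0.0435 [[667.0, 79.0], [642.0, 121.0]]
0.95 [0.3079, -0.1409, 0.0167]
0.67 [0.4879, -0.208, 0.0099]
0.57 [0.5259, -0.0017, 0.0344]
0.87 [0.3063, -0.1482, 0.002]
0.81 [0.5003, -0.1947, -0.0003]
0.8 [0.5105, -0.0259, 0.0199]
```

```bash
python3 - <<'E'
from h import *
b=snap('side')
im=cv2.resize(b[170:310,280:450],None,fx=4,fy=4,interpolation=cv2.INTER_CUBIC)
o=monitor.get_obs();u=(proj('side',o['position'])-[280,170])*4;print(u)
cv2.drawMarker(im,tuple(int(v) for v in u),(255,0,0),0,20,1)
cv2.imwrite('pics/c4.png',cv2.convertScaleAbs(im[:,:,::-1],alpha=1.6))
E
```

```text
[322.5841241  404.44403145]
```

View pics/c4.png

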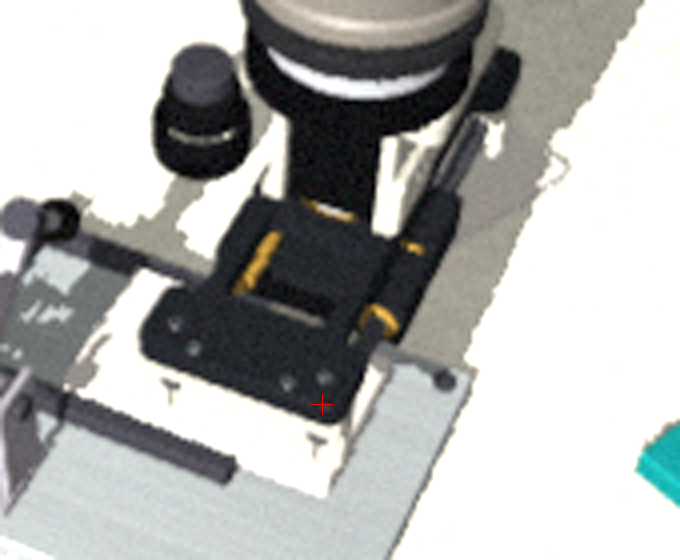

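```bash
python3 - <<'E'
from h import *
p=np.load('pose.npy')
def T(q): c,s=np.cos(p[2]),np.sin(p[2]);return np.array([p[0]+c*q[0]-s*q[1],p[1]+s*q[0]+c*q[1],q[2]])
b=snap('side')
im=cv2.convertScaleAbs(cv2.resize(b[200:310,260:410],None,fx=5,fy=5,interpolation=cv2.INTER_CUBIC)[:,:,::-1],alpha=1.0)
P=lambda q:((proj('side',T(q))-[260,200])*5+2).astype(np.int32)
def box(x0,x1,y0,y1,z,col): cv2.polylines(im,[np.array([P(q) for q in((x0,y0,z),(x1,y0,z),(x1,y1,z),(x0,y1,z))])],True,col,1)
box(-.08,.04,-.036,.034,.026,(0,0,255)); box(-.052,.068,-.036,.034,.026,(0,200,0))
box(-.0715,-.0525,-.021,.017,.0214,(255,0,0)); box(-.0715,-.0525,-.021,.017,.085,(255,0,255))
cv2.imwrite('pics/c5.png',im)
E
```

```text
(no output)
```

View pics/c5.png

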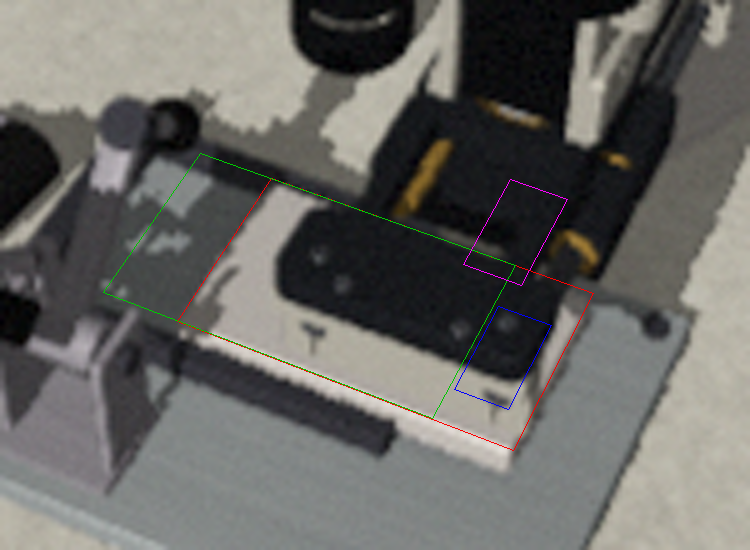

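The overlay shows the tile unmoved (red outline, rear edge at x ≈ -80) with the gripper over it and no force. I can't explain the tip height yet. I'll lift, back off and look at the fingertips in free view.

Emit:
move_arm(commands=[[1,0,0,-30,0,0,0],[1,30,0,-30,0,0,0],[1,40,0,0,0,0,0],[1,0,0,0,0,0,0]])

```text
clock: 5.78
position: [0.4011, -0.0473, 0.0816]
ee_rot: [-0.001, -0.101, 0.995, 0.0]
contact_force: [0.2, -0.5, 0.7]
opening: 0.0004
```

```bash
python3 - <<'E'
from h import *
where()
p=np.load('pose.npy')
def T(q): c,s=np.cos(p[2]),np.sin(p[2]);return np.array([p[0]+c*q[0]-s*q[1],p[1]+s*q[0]+c*q[1],q[2]])
b=snap('side');o=monitor.get_obs();w=np.array(o['position']);R=Ro.from_quat(np.array(o['ee_rot'])[[1,2,3,0]]).as_matrix()
x0,y0,s=270,110,3.5
im=np.ascontiguousarray(cv2.convertScaleAbs(cv2.resize(b[y0:y0+170,x0:x0+225],None,fx=s,fy=s,interpolation=cv2.INTER_CUBIC)[:,:,::-1],alpha=1.2))
P=lambda q:((proj('side',w+R@np.array(q))-[x0,y0])*s+1).astype(np.int32)
for z,dx,dy,col in((0,.0095,.019,(255,0,0)),(-.066,.0375,.095,(255,0,255))):
  cv2.polylines(im,[np.array([P(q) for q in((dx,dy,z),(-dx,dy,z),(-dx,-dy,z),(dx,-dy,z))])],True,col,1)
cv2.imwrite('pics/c6.png',im)
E
```

```text
t 5.78 holder mm [-134.8   -1.5   81.6] toolx yaw -168.4 zaxis [-0.002  0.    -1.   ] F h [ 0.1 -0.6  0.7] open 0.0004
```

View pics/c6.png

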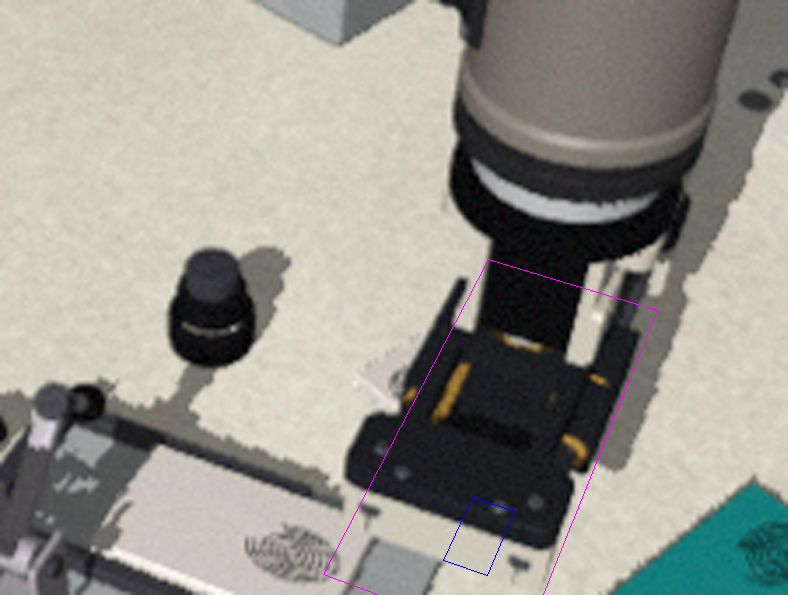

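The bars under the gripper hide the fingertips from both cameras. I'll find the tip height by touching the bare desk behind the holder.

Emit:
move_arm(commands=[[1,0,0,40,0,0,0],[1,0,0,26,0,0,0],[1,0,0,4,0,0,0],[1,0,0,3,0,0,0],[1,0,0,0,0,0,0]])

```text
clock: 6.45
position: [0.4044, -0.0476, 0.009]
ee_rot: [0.001, -0.102, 0.995, -0.0]
contact_force: [-0.0, 0.2, 0.3]
opening: 0.0007
```

Emit:
move_arm(commands=[[1,0,0,3,0,0,0],[1,0,0,0,0,0,0]])

```text
clock: 6.7
position: [0.4038, -0.0475, 0.0056]
ee_rot: [0.0, -0.102, 0.995, -0.0]
contact_force: [0.2, -0.4, 0.2]
opening: 0.0003
```

Emit:
move_arm(commands=[[1,0,0,3,0,0,0],[1,0,0,0,0,0,0]])

```text
clock: 6.95
position: [0.4035, -0.0474, 0.0023]
ee_rot: [-0.0, -0.102, 0.995, 0.0]
contact_force: [0.8, -0.1, 0.8]
opening: 0.0004
```

Emit:
move_arm(commands=[[1,0,0,2,0,0,0],[1,0,0,0,0,0,0]])

```text
clock: 7.2
position: [0.4035, -0.0474, 0.0003]
ee_rot: [-0.0, -0.102, 0.995, 0.0]
contact_force: [-1.0, -0.1, 0.9]
opening: 0.0004
```

Emit:
move_arm(commands=[[1,0,0,2,0,0,0],[1,0,0,0,0,0,0]])

```text
clock: 7.45
position: [0.4035, -0.0474, -0.0017]
ee_rot: [-0.0, -0.102, 0.995, 0.0]
contact_force: [-0.5, -0.2, -0.4]
opening: 0.0003
```

The reported z is now below the desk with no contact, so the real tip is higher than reported. I'll keep feeling downward.

Emit:
move_arm(commands=[[1,0,0,2,0,0,0],[1,0,0,2,0,0,0],[1,0,0,0,0,0,0]])

```text
clock: 7.82
position: [0.4035, -0.0474, -0.0058]
ee_rot: [-0.0, -0.102, 0.995, 0.0]
contact_force: [-0.4, -0.3, -0.2]
opening: 0.0003
```

Emit:
move_arm(commands=[[1,0,0,2,0,0,0],[1,0,0,0,0,0,0]])

```text
clock: 8.07
position: [0.4035, -0.0474, -0.0077]
ee_rot: [-0.0, -0.102, 0.995, 0.0]
contact_force: [-0.4, -0.2, 0.3]
opening: 0.0005
```

Emit:
move_arm(commands=[[1,0,0,2,0,0,0],[1,0,0,0,0,0,0]])

```text
clock: 8.32
position: [0.4035, -0.0474, -0.0097]
ee_rot: [-0.0, -0.102, 0.995, 0.0]
contact_force: [0.5, -0.7, -0.4]
opening: 0.0005
```

```bash
python3 - <<'E'
from h import *
where();o=monitor.get_obs();print(np.round(o['q'],3),np.round(o['joint_efforts'],1))
b=snap('side');x0,y0,s=330,190,5
im=np.ascontiguousarray(cv2.convertScaleAbs(cv2.resize(b[y0:y0+120,x0:x0+150],None,fx=s,fy=s,interpolation=cv2.INTER_CUBIC)[:,:,::-1],alpha=1.0))
u=((proj('side',o['position'])-[x0,y0])*s).astype(int);cv2.drawMarker(im,tuple(int(v) for v in u),(0,0,255),0,20,1)
cv2.imwrite('pics/c7.png',im)
E
```

```text
t 8.32 holder mm [-132.4   -2.1   -9.7] toolx yaw -168.3 zaxis [-0.  0. -1.] F h [ 0.4 -0.8 -0.4] open 0.0005
[-0.306  0.472  2.09   0.     0.58  -2.081] [ -0.  -37.  -11.8  -0.    0.   -0. ]
```

View pics/c7.png

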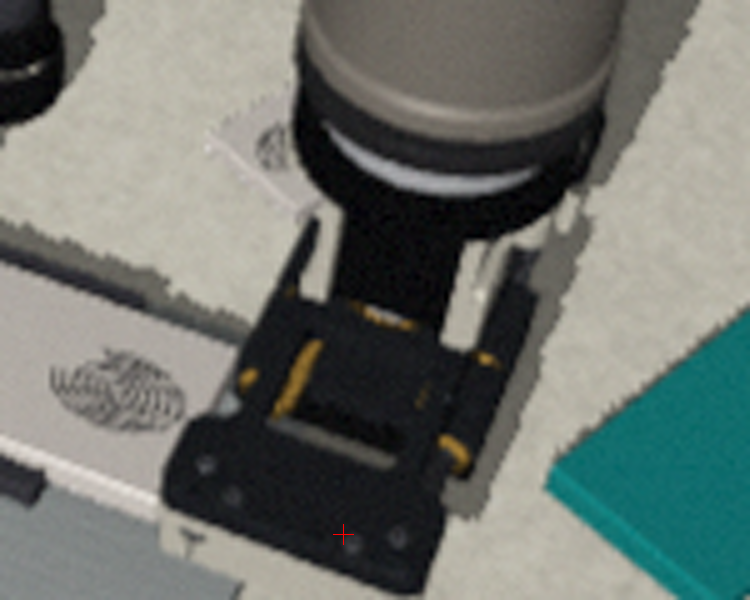

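```bash
python3 - <<'E'
from h import *
from scipy.optimize import least_squares
p=np.load('pose.npy')
def T(q): c,s=np.cos(p[2]),np.sin(p[2]);return np.array([p[0]+c*q[0]-s*q[1],p[1]+s*q[0]+c*q[1],q[2]])
A=np.array([-.062,-.0021,.0214]);B=np.array([-.1348,-.0015,.0816]);C=np.array([-.1324,-.0021,-.0097])
D={'slabR':[(365,276),(428.6,266.6),(414,308.4)],'slabL':[(316.6,259.6),(370,250),(363,291)],'T1':[(323,266),(375.7,255.7),(368,298)],'T2':[(359,280.4),(417.7,270.6),None]}
for n,o in D.items():
    f=lambda d:np.concatenate([proj('side',T(q+d))-u for q,u in zip((A,B,C),o) if u is not None])
    s=least_squares(f,[0,.05,.08]);print(n,'offset holder mm',(s.x*1e3).round(0),s.fun.round(1))
E
```

```text
slabR offset holder mm [-37.  92. 121.] [ 0.2 -0.4 -0.3 -0.   0.1  0.4]
slabL offset holder mm [ 36.  86. 107.] [ 0.2  0.3 -0.3 -0.5  0.1  0.2]
T1 offset holder mm [ 27.  87. 100.] [-0.7 -0.   0.1  0.7  0.5 -0.8]
T2 offset holder mm [-26.  83.  95.] [-0.1 -0.9  0.1  0.8]
```

The body fits the reported pose (half-width 37 x 90 mm), but its lower edge sits about 95-100 mm above the reported TCP where 66 is expected. That suggests the true tip is roughly 30 mm higher than reported. I'll keep going down in small steps until I touch the desk.

Emit:
move_arm(commands=[[1,0,0,3,0,0,0],[1,0,0,2,0,0,0]])

```text
clock: 8.62
position: [0.4036, -0.0474, -0.0148]
ee_rot: [-0.0, -0.102, 0.995, 0.0]
contact_force: [-0.3, -0.0, -0.4]
opening: 0.0001
```

Emit:
move_arm(commands=[[1,0,0,3,0,0,0],[1,0,0,2,0,0,0]])

```text
clock: 8.88
position: [0.4035, -0.0474, -0.0198]
ee_rot: [-0.0, -0.102, 0.995, 0.0]
contact_force: [1.0, -0.1, -0.6]
opening: 0.0004
```

Emit:
move_arm(commands=[[1,0,0,2,0,0,0],[1,0,0,1,0,0,0]])

```text
clock: 9.12
position: [0.4036, -0.0474, -0.0221]
ee_rot: [0.0, -0.102, 0.995, 0.0]
contact_force: [-4.4, 1.3, 21.0]
opening: 0.0004
```

The desk contact (21 N) comes at a reported z of about -0.0217, so true tip height is reported z + 21.5 mm. The fingers had passed over the tile at 43 mm. I'll set the true tip height to about 19 mm and approach again.

Emit:
move_arm(commands=[[1,0,0,-10,0,0,0],[1,0,0,-10,0,0,0],[1,-12,0,0,0,0,0],[1,-12,0,0,0,0,0],[1,-8,0,0,0,0,0],[1,-4,0,0,0,0,0],[1,-4,0,0,0,0,0],[1,-4,0,0,0,0,0]])

```text
clock: 10.12
position: [0.446, -0.0383, -0.0028]
ee_rot: [-0.001, -0.102, 0.995, 0.0]
contact_force: [-3.2, 0.2, 1.2]
opening: 0.0006
```

Emit:
move_arm(commands=[[1,-4,0,0,0,0,0],[1,-4,0,0,0,0,0]])

```text
clock: 10.38
position: [0.4545, -0.0368, -0.0027]
ee_rot: [-0.0, -0.102, 0.995, 0.0]
contact_force: [-1.3, -1.1, -0.9]
opening: 0.0005
```

```bash
python3 -c "
from h import *
where()"
```

```text
t 10.38 holder mm [-80.4  -2.   -2.7] toolx yaw -168.3 zaxis [-0.001  0.    -1.   ] F h [-1.5 -0.9 -0.9] open 0.0005
```

Emit:
move_arm(commands=[[1,-4,0,0,0,0,0],[1,-4,0,0,0,0,0],[1,-4,0,0,0,0,0],[1,-4,0,0,0,0,0],[1,-4,0,0,0,0,0],[1,-4,0,0,0,0,0],[1,-4,0,0,0,0,0],[1,-3,0,0,0,0,0]])

```text
clock: 11.38
position: [0.4851, -0.0305, -0.0026]
ee_rot: [0.0, -0.102, 0.995, 0.0]
contact_force: [-1.8, -0.1, -0.3]
opening: 0.0008
```

Emit:
move_arm(commands=[[1,-2,0,0,0,0,0],[1,-1.5,0,0,0,0,0]])

```text
clock: 11.62
position: [0.4883, -0.0299, -0.0026]
ee_rot: [-0.0, -0.102, 0.995, 0.0]
contact_force: [-1.7, -0.0, -0.4]
opening: 0.0002
```

Emit:
move_arm(commands=[[1,-1.5,0,0,0,0,0],[1,-1,0,0,0,0,0]])

```text
clock: 11.88
position: [0.4908, -0.0294, -0.0026]
ee_rot: [0.0, -0.102, 0.995, 0.0]
contact_force: [-2.2, -0.5, 0.1]
opening: 0.0009
```

```bash
python3 -c "
from h import *
where()"
```

```text
t 11.88 holder mm [-43.3  -2.1  -2.6] toolx yaw -168.3 zaxis [ 0.  0. -1.] F h [-2.3 -0.   0.1] open 0.0009
```

Emit:
move_arm(commands=[[1,-1.5,0,0,0,0,0],[1,-1,0,0,0,0,0]])

```text
clock: 12.12
position: [0.4912, -0.029, -0.0027]
ee_rot: [-0.002, -0.102, 0.995, 0.0]
contact_force: [-10.3, -2.9, 6.7]
opening: 0.0002
```

Emit:
move_arm(commands=[[1,-1,0,0,0,0,0],[1,-1,0,0,0,0,0]])

```text
clock: 12.38
position: [0.4912, -0.0288, -0.0028]
ee_rot: [-0.004, -0.102, 0.995, 0.0]
contact_force: [-16.0, -5.8, 11.3]
opening: 0.0005
```

Emit:
move_arm(commands=[[1,-1,0,0,0,0,0],[1,-0.5,0,0,0,0,0]])

```text
clock: 12.62
position: [0.4912, -0.0287, -0.0028]
ee_rot: [-0.005, -0.102, 0.995, 0.0]
contact_force: [-19.0, -8.5, 14.9]
opening: 0.0006
```

The tile hits something solid at TCP x ≈ -43, with force rising to about 20 N. I'll back off, rise and check.

Emit:
move_arm(commands=[[1,5,0,0,0,0,0],[1,10,0,0,0,0,0],[1,30,0,-30,0,0,0],[1,40,40,-50,0,0,0],[1,0,60,-60,0,0,0],[1,0,60,-60,0,0,0],[1,0,60,0,0,0,0],[1,0,0,0,0,0,0]])

```text
clock: 13.62
position: [0.3826, 0.1371, 0.158]
ee_rot: [0.001, -0.105, 0.994, 0.001]
contact_force: [0.4, -0.2, -0.1]
opening: 0.0005
```

```bash
python3 - <<'E'
from h import *
where()
p=np.load('pose.npy')
def T(q): c,s=np.cos(p[2]),np.sin(p[2]);return np.array([p[0]+c*q[0]-s*q[1],p[1]+s*q[0]+c*q[1],q[2]])
out=[]
for cam,x0,y0 in(('top',255,165),('side',255,215)):
    a=snap(cam);im=cv2.resize(a[y0:y0+130,x0:x0+100 if cam=='top' else x0+130],None,fx=3.4,fy=3.4,interpolation=cv2.INTER_CUBIC)[:,:,::-1]
    out.append(im)
    for r in finder.spot_point('tile',cam)[:3]: 
        d=np.array(r['point'])[:2]-p[:2];c,s=np.cos(p[2]),np.sin(p[2]);print(cam,round(r['p'],2),np.round([c*d[0]+s*d[1],-s*d[0]+c*d[1],r['point'][2]],3))
cv2.imwrite('pics/c8.png',cv2.convertScaleAbs(np.hstack(out),alpha=1.4))
E
```

```text
t 13.62 holder mm [-115.6  182.9  158. ] toolx yaw -167.9 zaxis [ 0.003  0.001 -1.   ] F h [ 0.3 -0.3 -0.1] open 0.0005
top 0.95 [-0.067 -0.168  0.   ]
top 0.92 [0.022 0.    0.009]
top 0.85 [-0.244 -0.081 -0.001]
side 0.74 [ 0.03  -0.     0.018]
side 0.69 [-0.244 -0.083  0.003]
```

View pics/c8.png

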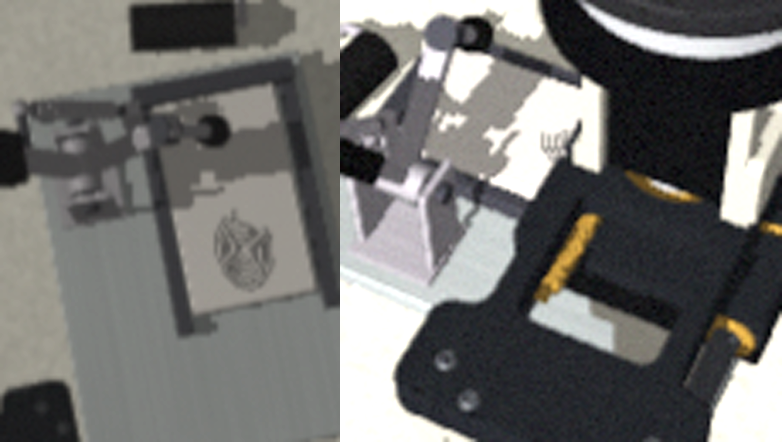

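The top crop shows the tile's front edge flush with the dark stop and its rear edge at (195,315)-(310,290), about 10 mm inside the rail end at (185,335). That is where home should be, and the side finder puts the origin at x = 30 mm. Next is the lever: I'll rise, turn the jaws along holder x, and come in above the open lever.

Emit:
move_arm(commands=[[1,0,0,-30,0,0,0.175],[1,0,0,-30,0,0,0.175],[1,0,0,0,0,0,0.175],[1,0,0,0,0,0,0.175],[1,0,0,0,0,0,0.175],[1,0,0,0,0,0,0.175],[1,0,0,0,0,0,0.175],[1,0,0,0,0,0,0.175]])

```text
clock: 14.82
position: [0.3838, 0.1322, 0.2168]
ee_rot: [-0.0, 0.567, 0.824, -0.0]
contact_force: [-0.6, 0.2, -0.2]
opening: 0.0003
```

Emit:
move_arm(commands=[[1,0,0,0,0,0,0.17],[1,-20,43,0,0,0,0],[1,-20,43,0,0,0,0],[1,-20,43,0,0,0,0],[1,-20,43,0,0,0,0],[1,0,0,0,0,0,0]])

```text
clock: 15.58
position: [0.5703, 0.0872, 0.2153]
ee_rot: [-0.0, 0.633, 0.774, -0.001]
contact_force: [0.5, 0.3, -0.7]
opening: 0.0006
```

```bash
python3 -c "
from h import *
where()"
```

```text
t 15.57 holder mm [ 58.1  96.  215.3] toolx yaw 101.5 zaxis [-0.001 -0.    -1.   ] F h [ 0.6  0.2 -0.7] open 0.0006
```

Emit:
move_arm(commands=[[1,4,-3,40,0,0,0],[1,4,0,35,0,0,0],[1,0,0,9,0,0,0],[1,0,0,0,0,0,0]])

```text
clock: 16.08
position: [0.5634, 0.097, 0.1336]
ee_rot: [-0.0, 0.631, 0.775, -0.0]
contact_force: [-0.4, 0.0, 0.3]
opening: 0.0003
```

```bash
python3 -c "
from h import *
where()"
```

```text
t 16.07 holder mm [ 53.3 107.  133.6] toolx yaw 101.7 zaxis [-0.  0. -1.] F h [-0.4  0.1  0.3] open 0.0003
```

Emit:
move_arm(commands=[[1,4,0,5,0,0,0],[1,3,0,4,0,0,0],[1,8,0,6,0,0,0],[1,9,0,6,0,0,0]])

```text
clock: 16.58
position: [0.5596, 0.1208, 0.1135]
ee_rot: [0.002, 0.631, 0.776, 0.001]
contact_force: [1.1, -4.5, 3.4]
opening: 0.0006
```

```bash
python3 -c "
from h import *
where()"
```

```text
t 16.57 holder mm [ 54.4 131.1 113.5] toolx yaw 101.8 zaxis [ 0.003 -0.001 -1.   ] F h [ 0.2 -4.7  3.4] open 0.0006
```

The contact force is square to the lever, at about 6 N. I'll follow the arc.

Emit:
move_arm(commands=[[1,6,0,6,0,0,0],[1,5,0,7,0,0,0],[1,5,0,7,0,0,0],[1,4,0,7,0,0,0]])

```text
clock: 17.08
position: [0.5539, 0.1411, 0.0842]
ee_rot: [-0.001, 0.631, 0.776, -0.0]
contact_force: [1.0, 0.7, 1.1]
opening: 0.0007
```

Emit:
move_arm(commands=[[1,4,0,8,0,0,0],[1,3,0,8,0,0,0],[1,2,0,6,0,0,0],[1,1,0,5,0,0,0]])

```text
clock: 17.58
position: [0.5524, 0.1506, 0.0577]
ee_rot: [-0.0, 0.631, 0.776, -0.0]
contact_force: [-0.8, -0.1, 1.0]
opening: 0.0007
```

```bash
python3 -c "
from h import *
where()"
```

```text
t 17.57 holder mm [ 53.4 161.7  57.7] toolx yaw 101.7 zaxis [-0.  0. -1.] F h [-0.8  0.1  1. ] open 0.0007
```

Emit:
move_arm(commands=[[1,0,0,4,0,0,0],[1,0,0,4,0,0,0],[1,0,0,1,0,0,0]])

```text
clock: 17.95
position: [0.5524, 0.1504, 0.049]
ee_rot: [-0.0, 0.631, 0.776, -0.0]
contact_force: [0.0, -0.5, 0.6]
opening: 0.0006
```

Emit:
move_arm(commands=[[1,0,0,1,0,0,0],[1,0,0,0.5,0,0,0]])

```text
clock: 18.2
position: [0.5526, 0.1505, 0.0478]
ee_rot: [0.0, 0.631, 0.776, 0.0]
contact_force: [-0.5, -0.7, -0.2]
opening: 0.0001
```

Emit:
move_arm(commands=[[1,0,0,1,0,0,0],[1,0,0,0.5,0,0,0]])

```text
clock: 18.45
position: [0.5525, 0.1505, 0.0462]
ee_rot: [-0.0, 0.631, 0.776, 0.0]
contact_force: [-0.4, -0.2, -0.0]
opening: 0.0007
```

Emit:
move_arm(commands=[[1,0,0,-40,0,0,0],[1,0,0,-60,0,0,0],[1,-15,-50,-20,0,0,0],[1,-15,-60,0,0,0,0],[1,0,-60,0,0,0,0],[1,40,-30,0,0,0,0],[1,50,0,0,0,0,0],[1,0,0,0,0,0,0]])

```text
clock: 19.45
position: [0.3435, 0.1707, 0.1666]
ee_rot: [0.0, 0.629, 0.777, 0.001]
contact_force: [-0.1, 0.5, 0.7]
opening: 0.0005
```

```bash
python3 - <<'E'
from h import *
where()
p=np.load('pose.npy')
def h(w): d=np.array(w)[:2]-p[:2];c,s=np.cos(p[2]),np.sin(p[2]);return np.round([c*d[0]+s*d[1],-s*d[0]+c*d[1],w[2]],3)
out=[]
for cam,x0,y0 in(('top',215,155),('side',215,195)):
    a=snap(cam);out.append(cv2.resize(a[y0:y0+150,x0:x0+130],None,fx=3,fy=3,interpolation=cv2.INTER_CUBIC)[:,:,::-1])
    for n in('tile','lever_pad','foot','loupe','ink_jar','roller'):
        for r in finder.spot_point(n,cam)[:2]:print(cam,n,round(r['p'],2),np.round(r['point'],3),'holder',h(r['point']))
cv2.imwrite('pics/c9.png',cv2.convertScaleAbs(np.hstack(out),alpha=1.3))
E
```

```text
t 19.45 holder mm [-147.1  223.7  166.6] toolx yaw 102.0 zaxis [ 0.001  0.001 -1.   ] F h [0.  0.5 0.7] open 0.0005
top tile 0.9 [ 0.307 -0.146 -0.002] holder [-0.247 -0.079 -0.002]
top tile 0.74 [ 0.557 -0.016  0.011] holder [ 0.024 -0.002  0.011]
top lever_pad 0.68 [0.55  0.161 0.07 ] holder [0.053 0.172 0.07 ]
top foot 0.53 [0.581 0.002 0.062] holder [0.051 0.011 0.062]
top loupe 0.9 [ 0.619 -0.147  0.004] holder [ 0.058 -0.143  0.004]
top ink_jar 0.66 [ 0.389  0.176 -0.001] holder [-0.101  0.22  -0.001]
top roller 0.88 [ 0.707  0.018 -0.   ] holder [ 0.178  0.001 -0.   ]
side tile 0.91 [ 0.311 -0.147  0.003] holder [-0.244 -0.081  0.003]
side tile 0.7 [ 0.561 -0.012  0.018] holder [0.029 0.    0.018]
side lever_pad 0.76 [0.551 0.156 0.068] holder [0.053 0.167 0.068]
side loupe 0.47 [ 0.619 -0.004  0.017] holder [ 0.087 -0.003  0.017]
side ink_jar 0.84 [0.389 0.174 0.002] holder [-0.102  0.217  0.002]
side roller 0.83 [0.702 0.019 0.001] holder [0.173 0.003 0.001]
```

View pics/c9.png

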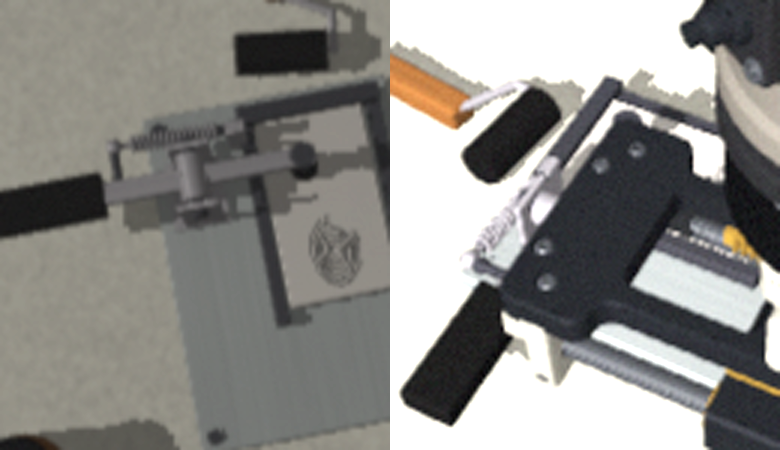

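The top crop shows the lever level, the foot on the tile at (300,160), the tile against the stop, and its rear edge about 10 mm inside the rail end. The pad is at z ≈ 0.069 m, the value given for lock. I'm handing in.

```bash
python3 -c "
from h import *
where(); job_done()"
```

```text
t 20.15 holder mm [-146.6  221.2  166.2] toolx yaw 101.7 zaxis [-0.  0. -1.] F h [ 0.9  0.4 -0. ] open 0.0009
the job is handed in; nothing more can be done
```

I pushed the white tile home against the end stop with the shut fingertips. I then pressed the lever along its arc until it snapped into lock. I backed off and handed the job in at 20.2 s.

**What went wrong first:** the reported tool height was about 21.5 mm too low, so my first pass went over the tile without touching it. I touched the bare desk behind the holder (21 N) to measure the error, then corrected for it.

**Tile:**
- The push met a hard stop, with the force rising from about 2 N to over 20 N.
- The last top view shows the tile's rear edge about 10 mm inside the rail end, which is the home position.
- The two cameras disagree slightly: they put the tile's origin at x = 24 and 29 mm, where home is 30. Contact came about 3.5 mm earlier than I had calculated. I put both down to errors of a few mm in the finder and my holder pose.

**Clamp:**
- The lever pad is at about z = 69 mm, the value given for lock, and the top view shows the lever level with the foot over the tile.
- The force went from about 6 N to zero past the dead point. I felt no contact when I came back down to lever height, so the lock is judged from the pictures only.
- I could not check the foot's 2 N hold on the tile.

**Bystanders:** the loupe, jar and roller were found where they started, to within 4 mm. In the last side view the loupe was hidden, and the finder returned a false match near the end stop.

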